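# Clamp a tube rack on the bench shaker with its fold-out crank

## Robot

A 6-joint arm with a two-finger parallel gripper is mounted at the origin on the work surface. World frame = base frame: x ahead of the robot, y to its left, z up, the work surface at z = 0. Lengths are in mm, angles in rad, forces in N, time in s.
With the tool pointing down it reaches from about 350 to 775 mm from the base axis. Payload 7.3 kg.
Tool frame: the origin (TCP) lies on the centre line of the jaws, within the pads' length; the fingertips stand 17 mm ahead of it and the grasp point (between the pads) lies 2 mm behind it; z points along the fingers, y is the line along which they close (so a half turn about z gives the same grasp; the last joint's range is limited). The gripper opens to 92 mm and grips with 3 to 60 N. Pads are 19 mm wide; open, the fingers measure 130 mm over their backs; the gripper's body (75 mm by 190 mm) begins 47 mm behind the grasp point.
Start: joints at [-1.421, 0.342, 1.524, -0, 1.275, -0.146], TCP at [153.063, -502.213, 216.541] pointing down, gripper open.
Joint ranges: [-2.53, 2.53], [-0.77, 2.02], [0.04, 2.7], [-1, 4.14], [0.28, 2.66], [-3.11, 3.11]. Speed limits (rad/s): [2.57, 2.57, 3.14, 3.14, 3.14, 3.14].

## Interface

Orientations are given as [roll, pitch, yaw] about the fixed x, y, z axes, in that order (R = Rz(yaw) Ry(pitch) Rx(roll)).
In Python, from plant import bot gives the robot as it stands. The module is installed in compiled form; this text tells all that it offers.
- The arm moves only by the shell command python3 -m pendant 'ROWS'. ROWS is JSON, a list of rows, each a list of 3 entries, a list of its own where there are three numbers: the shift along the world's x, y, z as a fraction of full scale, then the turn, a rotation vector about the world's x, y, z as a fraction of full scale, then the opening, from -1 (shut) to 1 (fully open), so that 0 is half open. In form: [[[tx, ty, tz], [rx, ry, rz], claw], ...]. A call has exactly 10 rows; each row shifts and turns the commanded pose from where the row before left it; what a row does not reach is not made up. Full scale, the value 1, is 30 mm for a shift and 0.12 rad for a turn. A row lasts 1/12 s, in which the tool goes at most 41.7 mm and 7.16 degrees, less where a joint would pass 70% of its speed; a pose out of reach is approached as far as the arm can. A call with a number of a shift or a turn outside -1 to 1 is refused whole. A call with a gripper value outside its range is refused whole. The fingers move at their own pace and stop on an object; the grip force is fixed at half the most. Time passes only in rows, so rows that do not move let the fingers close, or fill a call up. It gives the time, the measured TCP pose, the force, the opening and the grip force at its end, in the units of the state.
- bot.get_obs(): the state, without advancing time (a new reading comes with each control period).
- bot.capture(name): name is "scene" or "top" or "wrist"; returns the picture (400x640x3 uint8, blue, green, red); there is no depth.
- bot.camera_params(name): a dict with "fovy" (degrees; the focal length in pixels is half the picture's height over the tangent of half this angle, whatever the lens; pixels are square), "cx", "cy" (the principal point, pixels), "distortion" ([k1, k2, p1, p2, k3] as OpenCV has them; the pictures are not rectified), "camera_from_world" (4x4, takes a point from world to camera coordinates). Camera axes: x right, y down, z forward; pixel columns grow to the right and rows downward; lengths in mm; the calibration is good to about 2 mm. A picture is of the moment at which its call begins: read the wrist's pose just before it. camera_params takes no time and is no camera call; for the wrist camera it gives the pose at the moment of the call.
- bot.close_job(): hands the job in; it is judged then, once.
The state is a dict: "time": time; "joint_positions": joint angles; "dq": joint speeds; "tau": joint torques, N m; "tool_pos": TCP position; "tcp_rot": TCP orientation; "contact_force": force on the tool from outside, world axes, zero at the start; "moment": the same for the moment, N m; "grip_width": finger opening in mm; "finger_force": force on a finger pad.
Only numpy, scipy, OpenCV 4.12 (cv2) and the standard library are available. Lean on these libraries where they do the work, as an engineer would, in place of code of your own. Each camera call takes 0.05 s, during which the arm holds its last target. There are 200 camera calls.

## Task

Clamp the tube rack on the shaker tray for shaking: swing the folded red crank handle up until it stands fully upright, crank clockwise (seen from above) until the clamp bar has pushed the rack square against the end fence and grips it snugly with about 30 N (never more than 60 N, or the rack cracks), then fold the handle back down flat without losing the clamping, and let go. Do not touch the rack itself, and leave the other things on the tray and bench alone.

Things in the scene. Friction and masses are not known exactly. Their poses are not given: they have to be found in the camera images.
- shaker: White bench shaker, fixed to the bench, 230 x 305 mm, steel tray top 80 mm above the bench. Origin at bench height straight below the crank axis. Its +y axis points from the crank to the fence (the way the clamp bar moves); the body spans x -115 to 115 mm, y -75 to 230 mm. Blue gearbox 60 x 60 mm around the crank axis, top at 145 mm.
- crank_axis (a point): Point on the vertical crank axis at mid-thickness of the crank arm, 165 mm above the bench. The steel arm is 14 mm wide, 10 mm thick (top at 170 mm) and reaches from the axis 67 mm outward.
- crank: Steel crank arm; origin on its axis, its +x points along the arm to the pivot. Clockwise cranking moves the bar towards the fence by 11 mm per rad (69 mm per turn); at the start there are 3 to 6 rad to go. Crank friction is about 0.5 N m, so free cranking takes about 8 N at the handle; every 10 N of clamping adds about 1.8 N at the handle. The crank stays where it is left, but it takes only some mm at the handle to change the clamping by 10 N.
- pivot (a point): Hinge pin of the folding handle near the arm's outer end, 60 mm from the crank axis and 182 mm above the bench. The pin is level and at right angles to the arm, in a 14 mm wide lug (top at 186 mm). The direction from crank_axis to pivot is the arm's direction.
- handle_end (a point): Centre of the free end of the red handle, 78 mm from the pivot. The handle is a 20 mm thick round sleeve from 14 to 78 mm from the pivot; the sleeve spins freely on its own spindle, so it can be held firmly with the gripper's heading fixed while cranking. Folded, the handle lies level over the arm, from the pivot inward across the crank axis; swung out it stands vertically on the pivot.
- handle (a joint): Fold angle of the handle, rad: 0 folded flat, 1.571 (end stop) standing upright. Stiff hinge (0.12 N m): it stays where it is left.
- bar: Steel clamp bar with a stiffly sprung black rubber face (more than 8 N for each mm), 140 x 54 mm, upright on the tray, moved by the crank along the shaker's +y. Origin at its middle at tray height; its pushing face is 6 to 16 mm to +y of the origin, as its spacer screws happen to be set (not measured).
- rack: White tube rack with blue-capped tubes, 0.5 kg or so, 150 (x) x 70 (y) x 55 mm, caps to 77 mm above its underside, standing loose on the tray between bar and fence, a little skewed. Origin at the centre of its underside.
- fence (a point): Middle of the fixed end fence's inner face (160 mm wide, its top 60 mm above the tray), 195 mm along the shaker's +y from the crank axis. Against it, the rack's centre lies 160 mm from the crank axis along +y.
- vial: Small red-capped vial, 24 mm across, 45 mm tall, standing on the tray beside the gearbox; leave it. Origin under its centre.
- spare_rack: Grey tube rack with yellow caps on the bench, 150 x 70 x 55 mm, origin under its centre; leave it.
- spray: White bottle, blue cap, 64 mm across, 180 mm tall, origin under its centre; leave it.
- beaker: Glass beaker, 76 mm across, 100 mm tall, origin under its centre; leave it.
- jar: Amber jar, 70 mm across, 100 mm tall, origin under its centre; leave it.
- steel_tray: Empty steel instrument tray, 160 x 120 x 30 mm, origin under its centre; leave it.
- timer: White lab timer, 60 x 60 x 25 mm, origin under its centre; leave it.
Things that resemble listed ones, but are neither listed nor needed, are in the scene too. Leave any purple look-alike of the rack alone.

How it is judged (in metres and radians):
On the way, in this order (a step that is already met when the one before it is completed fails the run):
1. the handle is swung out upright (fold angle above 1.35) while the bar is not yet pressing on the rack (value of joint handle above 1.35 rad and contact force between bar and rack below 2 N), for 0.1 s.
2. with the handle still out, the rack is square against the fence and clamped with 15 to 55 N (contact force between bar and rack between 15 and 55 N and y of rack in the frame of shaker above 0.154 m and angle between the y axis of rack and the y axis of shaker, either way round below 0.05 rad and angle between rack's own z axis and vertical below 0.06 rad and value of joint handle above 1 rad), for 0.1 s.
At the end, for the whole second after the job is handed in: The rack stands flat and at rest on the tray, square (within 0.05 rad) against the fence (within 6 mm), clamped by the bar with 15 to 55 N; the handle is folded flat (fold angle below 0.2 rad); the robot touches nothing (contact force between bar and rack between 15 and 55 N and y of rack in the frame of shaker above 0.154 m and angle between the y axis of rack and the y axis of shaker, either way round below 0.05 rad and angle between rack's own z axis and vertical below 0.06 rad and value of joint handle below 0.2 rad and linear speed of rack below 0.02 m/s).
It fails at once if the bar presses the rack with more than 60 N (contact force between bar and rack above 65 N).
It fails at once if the robot touches the tube rack (contact force between any of the fingers, the arm and rack above 1.5 N).
It fails at once if another thing on the tray or bench is moved by more than 20 mm (distance of any of vial, spare_rack, spray, beaker, jar, steel_tray, timer from where it was at the start of the episode above 0.02 m).
It also fails if it takes over 72 s, if anything falls off the work surface, if the arm or the gripper's body presses on something with over 40 N, if the wrist force passes 120 N, or if a joint passes its speed limit or range.

## Working session

There is one attempt and no reset: what is moved stays moved. The work goes in short steps, Python scripts to look and compute and a shell command to move; the robot and the scene stay as the last step left them, time stands still between calls to the robot, and variables do not carry over. Pictures are saved under pics/ and viewed, at most 10 in all, crops included, and the job is handed in when it is done.

```bash
mkdir -p pics
cat > h.py <<'E'
import numpy as np, cv2
from plant import bot
def K(p,h=400):
    f=h/2/np.tan(np.radians(p["fovy"])/2); return np.array([[f,0,p["cx"]],[0,f,p["cy"]],[0,0,1]])
def ray(p,uv):
    d=cv2.undistortPoints(np.array([[uv]],float),K(p),np.array(p["distortion"]))[0,0]
    T=np.array(p["camera_from_world"]); R=T[:3,:3]; return -R.T@T[:3,3], R.T@np.array([d[0],d[1],1])
def onz(p,uv,z):
    c,d=ray(p,uv); return c+d*(z-c[2])/d[2]
def tri(ps,uvs):
    A=np.zeros((3,3));b=np.zeros(3)
    for p,uv in zip(ps,uvs):
        c,d=ray(p,uv); d/=np.linalg.norm(d); M=np.eye(3)-np.outer(d,d); A+=M;b+=M@c
    return np.linalg.solve(A,b)
def proj(p,X):
    T=np.array(p["camera_from_world"]); r=cv2.Rodrigues(T[:3,:3])[0]
    return cv2.projectPoints(np.array(X,float).reshape(-1,1,3),r,T[:3,3],K(p),np.array(p["distortion"]))[0][:,0]
E
python3 - <<'E'
from h import *
o=bot.get_obs(); print(o)
for n in("scene","top"):
    cv2.imwrite(f"pics/{n}0.png",bot.capture(n)); p=bot.camera_params(n); print(n,ray(p,(320,200)),p["fovy"],p["distortion"])
E
```

```text
{'time': 0.0, 'joint_positions': array([-1.42102158e+00,  3.42691821e-01,  1.52502488e+00, -8.98145642e-07,
        1.27542298e+00, -1.46006296e-01]), 'dq': array([-1.32376652e-03, -3.71713587e-04, -9.46606983e-04, -3.96770063e-05,
       -8.91663289e-04, -9.84911344e-04]), 'tau': array([-8.84700385e-04, -4.31245172e+01, -2.44217545e+01,  7.17379153e-02,
        5.61948004e-02, -1.23763780e-04]), 'tool_pos': array([ 152.98301261, -501.76190327,  215.85828555]), 'tcp_rot': array([-3.14006197e+00, -2.24223224e-04,  2.95781135e-01]), 'contact_force': array([-0.3840867 ,  0.54653918,  0.65531363]), 'moment': array([ 0.00649004,  0.01429469, -0.01593885]), 'finger_force': 0.0, 'grip_width': 91.95576368235888}
scene (array([1457.78882423,  817.15696481,  918.41184663]), array([-0.65243371, -0.53245654, -0.53950455])) 42.177730690627484 [-0.03636873  0.          0.          0.          0.        ]
top (array([ 395.87362632,    8.22374607, 1310.61876617]), array([ 0.05416987, -0.00553217, -0.99853341])) 52.0596821704022 [-0.06533578  0.          0.          0.          0.        ]
```

View pics/scene0.png

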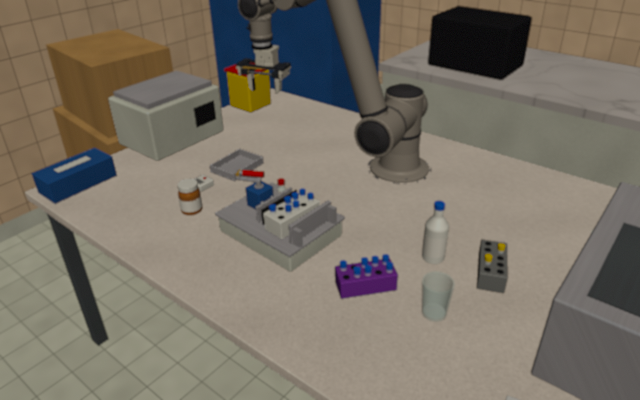

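View pics/top0.png

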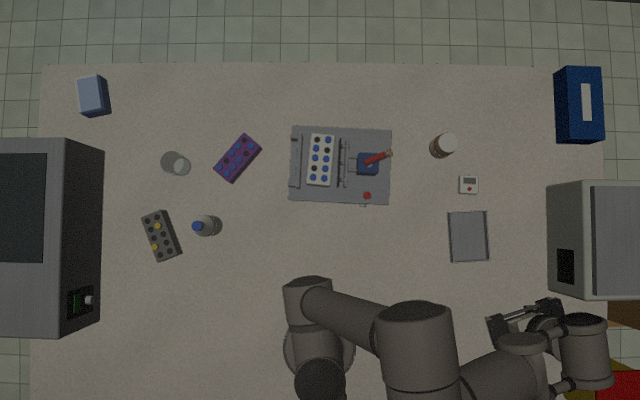

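The top view shows the shaker at (340,165), the fence at x≈297 and the white rack at (320,160). The bar is at x≈342, the blue gearbox at (368,163), the red handle at (365–390,163–153) and the vial at (366,195). There are two rack look-alikes: purple at (237,158) and grey with yellow caps at (160,235). The white rack with blue caps on the shaker tray fits the description. I'll enlarge that area to confirm.

Run:
```python
from h import *
t=cv2.imread("pics/top0.png");s=cv2.imread("pics/scene0.png")
a=cv2.resize(t[110:220,280:405],None,fx=4.5,fy=4.5,interpolation=cv2.INTER_CUBIC)
b=cv2.resize(s[160:270,205:350],None,fx=3,fy=3,interpolation=cv2.INTER_CUBIC)
a=cv2.resize(t[115:210,285:400],(400,330),interpolation=cv2.INTER_CUBIC);b=cv2.resize(s[160:260,210:346],(400,294),interpolation=cv2.INTER_CUBIC)
c=np.zeros((330,800,3),np.uint8);c[:,:400]=a;c[:294,400:]=b
cv2.imwrite("pics/crop0.png",c)
for n,im in(("top",t),("scene",s)):
    p=bot.camera_params(n)
    hsv=cv2.cvtColor(im,cv2.COLOR_BGR2HSV)
    m=(((hsv[...,0]<8)|(hsv[...,0]>172))&(hsv[...,1]>140)&(hsv[...,2]>70)).astype(np.uint8)
    N,l,st,ce=cv2.connectedComponentsWithStats(m)
    for i in range(1,N):
        if st[i,4]>8:
            ys,xs=np.where(l==i); P=np.c_[xs,ys].astype(np.float32)
            print(n,st[i],ce[i],cv2.minAreaRect(P) )
    b=((hsv[...,0]>100)&(hsv[...,0]<125)&(hsv[...,1]>110)).astype(np.uint8)
    N,l,st,ce=cv2.connectedComponentsWithStats(b)
    for i in range(1,N):
        if 10<st[i,4]<2000: print(" blue",st[i],ce[i])
p=bot.camera_params("top")
t2=cv2.cvtColor(t,cv2.COLOR_BGR2HSV)
for uv in [(291.5,126),(391.5,129.5),(390,204),(289,199)]: print(uv,onz(p,uv,80).round(1))
```

```text
top [364 152  22  11  96] [374.90625    157.44791667] ((374.54425048828125, 157.8994598388672), (4.867136001586914, 21.902111053466797), 68.74949645996094)
top [364 192   7   7  40] [366.725 194.925] ((367.0, 195.0), (6.0, 6.0), 90.0)
top [597 371  43  29 927] [622.37864078 387.03236246] ((618.0, 385.0), (28.0, 42.0), 90.0)
 blue [326 137   5   6  26] [327.88461538 139.15384615]
 blue [234 143   6   6  28] [236.5 145.5]
 blue [248 143   6   6  27] [250.66666667 145.25925926]
 blue [314 145   5   6  25] [315.96 147.6 ]
 blue [228 150   6   6  30] [230.63333333 152.36666667]
 blue [358 153  17   6  38] [364.5        155.42105263]
 blue [312 155   6   6  26] [314.69230769 157.26923077]
 blue [236 157   6   6  27] [238.48148148 159.11111111]
 blue [323 156   6   6  27] [325.88888889 158.51851852]
 blue [358 160  13  12  50] [362.88 167.14]
 blue [372 163   5  10  21] [374.04761905 167.85714286]
 blue [216 164   6   6  29] [218.55172414 166.31034483]
 blue [230 164   6   5  26] [232.5 166. ]
 blue [322 166   6   6  26] [324.76923077 168.23076923]
 blue [224 171   6   6  27] [226.51851852 
[... 779 characters left out ...]
6] [302.  191.5]
 blue [283 192  16  15 124] [291.59677419 198.68548387]
 blue [308 193   5   6  27] [310.07407407 195.59259259]
 blue [435 201   9   9  73] [438.91780822 205.20547945]
 blue [268 203   8   8  47] [271.95744681 206.57446809]
 blue [286 205   5   7  30] [287.93333333 207.7       ]
 blue [383 255  10  15  93] [387.34408602 262.20430108]
 blue [372 256   7   8  38] [374.89473684 259.52631579]
 blue [361 258  11  15  96] [366.21875    265.29166667]
 blue [340 261   7   7  40] [342.95 264.3 ]
 blue [352 266   9   9  61] [356.50819672 269.96721311]
(291.5, 126) [688.   89.7  80. ]
(391.5, 129.5) [ 679.7 -215.6   80. ]
(390, 204) [ 452.  -209.8   80. ]
(289, 199) [465.   94.7  80. ]
```

View pics/crop0.png

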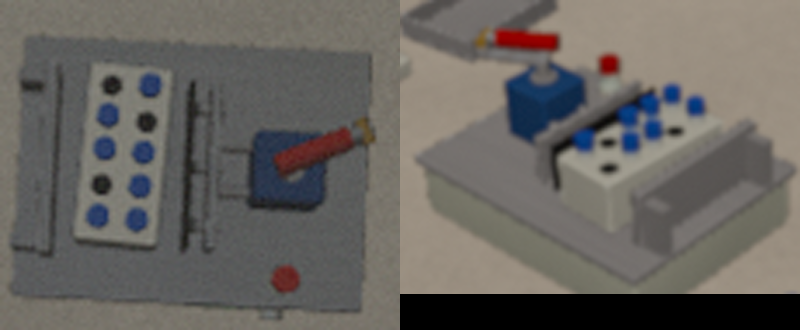

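The crop confirms it. The white rack with blue caps stands between the bar and the fence, and the red handle is folded with its brass pivot at the outer right end (about (390,152) in the top view). The next step is to work out the geometry.

Run:
```python
from h import *
p=bot.camera_params("top");q=bot.camera_params("scene")
for n in("top","scene"):
    im=cv2.imread(f"pics/{n}0.png"); hsv=cv2.cvtColor(im,cv2.COLOR_BGR2HSV)
    m=(((hsv[...,0]<8)|(hsv[...,0]>172))&(hsv[...,1]>120)&(hsv[...,2]>60)).astype(np.uint8)
    N,l,st,ce=cv2.connectedComponentsWithStats(m)
    for i in range(1,N):
        x,y,w,h,a=st[i]
        if a>60 and 230<x<380 and 145<y<180 :
            ys,xs=np.where(l==i);P=np.c_[xs,ys].astype(float);c=P.mean(0);e=np.linalg.svd(P-c,full_matrices=False)[2][0];t=(P-c)@e
            E=[c+e*(t.min()-.5),c+e*(t.max()+.5)];print(n,c,E)
            if n=="top":
                X=[onz(p,u,182) for u in E]+[onz(p,c,182)];print(np.round(X,1),np.linalg.norm(X[0]-X[1]));ct=c
            else: print("tri",tri([p,q],[ct,c]))
# gearbox top corners in the crop -> top image
for uv in [(255,130),(325,133),(322,207),(250,203)]:
    u=(285+uv[0]*115/400,115+uv[1]*95/330); print(onz(p,u,145).round(1))
w=bot.camera_params("wrist");print(w["camera_from_world"],w["fovy"]); print(bot.get_obs()["tool_pos"])
```

```text
top [374.62903226 157.85483871] [array([385.72603964, 153.47806837]), array([363.89223948, 162.08953682])]
[[ 588.2 -180.4  182. ]
 [ 563.4 -119.4  182. ]
 [ 575.6 -149.3  182. ]] 65.8503854307239
scene [252.39230769 173.08461538] [array([241.402269  , 172.21419555]), array([263.5830687 , 173.97093259])]
tri [ 575.814384   -149.73082296  185.02644504]
[ 596.8 -107.5  145. ]
[ 594.8 -165.5  145. ]
[ 533.2 -162.8  145. ]
[ 536.  -103.4  145. ]
[[ 2.91216358e-01 -9.56656255e-01 -1.35773666e-03 -5.23733227e+02]
 [-9.25009411e-01 -2.81944185e-01  2.54686210e-01 -3.14147754e+01]
 [-2.44029962e-01 -7.29128713e-02 -9.67022798e-01  3.88536556e+02]
 [ 0.00000000e+00  0.00000000e+00  0.00000000e+00  1.00000000e+00]] 65.20330136890544
[ 153.01618898 -501.81322072  215.93502685]
```

```bash
R='[[0.693,0.608,0.14],[0,0,0.692],1]'; python3 -m pendant '[[[0.693,0.608,0.14],[0,0,0.692],1],[[0.693,0.608,0.14],[0,0,0.692],1],[[0.693,0.608,0.14],[0,0,0.692],1],[[0.693,0.608,0.14],[0,0,0.692],1],[[0.693,0.608,0.14],[0,0,0.692],1],[[0.693,0.608,0.14],[0,0,0.692],1],[[0.693,0.608,0.14],[0,0,0.692],1],[[0.693,0.608,0.14],[0,0,0.692],1],[[0.693,0.608,0.14],[0,0,0.692],1],[[0.693,0.608,0.14],[0,0,0.692],1]]'
python3 -m pendant '[[[0.693,0.608,0.14],[0,0,0.692],1],[[0.693,0.608,0.14],[0,0,0.692],1],[[0.693,0.608,0.14],[0,0,0.692],1],[[0.693,0.608,0.14],[0,0,0.692],1],[[0.693,0.608,0.14],[0,0,0.692],1],[[0.693,0.608,0.14],[0,0,0.692],1],[[0.693,0.608,0.14],[0,0,0.692],1],[[0.693,0.608,0.14],[0,0,0.692],1],[[0.693,0.608,0.14],[0,0,0.692],1],[[0.693,0.608,0.14],[0,0,0.692],1]]'
python3 - <<'E'
from h import *
o=bot.get_obs();print(o["time"],o["tool_pos"],o["tcp_rot"],o["joint_positions"],np.abs(o["dq"]).max())
w=bot.camera_params("wrist");im=bot.capture("wrist");cv2.imwrite("pics/w1.png",im)
hsv=cv2.cvtColor(im,cv2.COLOR_BGR2HSV)
m=(((hsv[...,0]<8)|(hsv[...,0]>172))&(hsv[...,1]>120)&(hsv[...,2]>60)).astype(np.uint8)
N,l,st,ce=cv2.connectedComponentsWithStats(m)
for i in range(1,N):
    if st[i][4]>300:
        ys,xs=np.where(l==i);P=np.c_[xs,ys].astype(float);c=P.mean(0);e=np.linalg.svd(P-c,full_matrices=False)[2][0];t=(P-c)@e
        E=[c+e*(t.min()-.5),c+e*(t.max()+.5)];print(st[i],c,E,np.round([onz(w,u,182) for u in E+[c]],1))
E
```

```text
time: 0.93
tool_pos: [361.7, -318.6, 258.5]
tcp_rot: [-3.141, -0.0, 1.13]
contact_force: [0.6, -0.7, -0.5]
grip_width: 91.4
finger_force: 0.0
time: 1.77
tool_pos: [569.6, -136.2, 300.3]
tcp_rot: [-3.141, -0.001, 1.961]
contact_force: [0.2, -0.4, 0.8]
grip_width: 92.2
finger_force: 0.0
1.7667 [ 569.60195992 -136.21652956  300.28613218] [-3.14100378e+00 -5.78067749e-04  1.96083620e+00] [-3.65567682e-01  4.12480170e-01  1.18887779e+00  1.69513238e-05
  1.54105971e+00 -7.55608240e-01] 0.6864471496672315
[239 144  20  20 321] [248.52024922 153.18380062] [array([245.61207232, 143.29873952]), array([251.51677225, 163.36915533])] [[ 485.4 -115.3  182. ]
 [ 496.4 -130.4  182. ]
 [ 490.8 -122.6  182. ]]
[ 317  179   19   68 1056] [326.5719697 211.1875   ] [array([325.79104009, 178.36208738]), array([327.41296969, 246.53789756])] [[ 564.6 -117.4  182. ]
 [ 591.8 -179.2  182. ]
 [ 577.3 -146.3  182. ]]
```

View pics/w1.png

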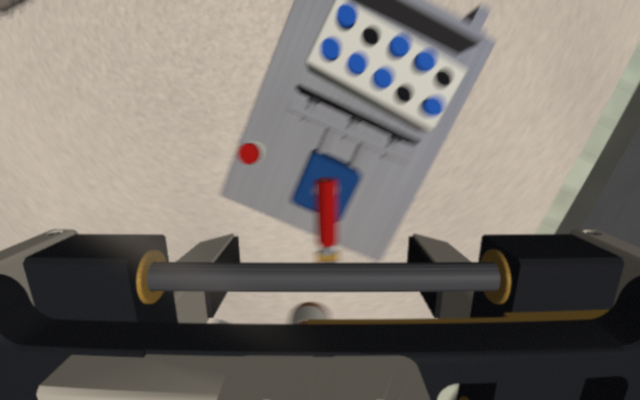

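```bash
cat >> h.py <<'E'
def red(w,im,z=182):
    hsv=cv2.cvtColor(im,cv2.COLOR_BGR2HSV)
    m=(((hsv[...,0]<8)|(hsv[...,0]>172))&(hsv[...,1]>120)&(hsv[...,2]>60)).astype(np.uint8)
    N,l,st,ce=cv2.connectedComponentsWithStats(m)
    for i in range(1,N):
        if st[i][4]>200:
            ys,xs=np.where(l==i);P=np.c_[xs,ys].astype(float);c=P.mean(0);e=np.linalg.svd(P-c,full_matrices=False)[2][0];t=(P-c)@e
            E=[c+e*(t.min()-.5),c+e*(t.max()+.5)];X=np.array([onz(w,u,z) for u in E+[c]]);d=X[1]-X[0]
            print(st[i],X.round(1).tolist(),np.arctan2(d[1],d[0]))
E
python3 - <<'E'
from h import *
for k in range(3): bot.capture("top")
o=bot.get_obs();print(o["time"],o["tool_pos"],o["tcp_rot"],np.abs(o["dq"]).max())
w=bot.camera_params("wrist");red(w,bot.capture("wrist"))
E
```

```text
1.9667 [ 568.7146047  -137.06075096  299.73992973] [-3.14025960e+00 -7.22845312e-04  1.95675098e+00] 0.029619081144209133
[236 144  22  20 359] [[479.1, -128.5, 182.0], [497.5, -119.3, 182.0], [488.4, -123.9, 182.0]] 0.4662237568926898
[ 313  179   21   69 1313] [[561.0, -119.4, 182.0], [588.0, -182.2, 182.0], [574.0, -149.7, 182.0]] -1.164380626024816
```

```bash
python3 -m pendant '[[[0.02,0,-0.4],[0,0,0.01],1],[[0,0,-0.4],[0,0,0.01],1],[[0,0,-0.4],[0,0,0.01],1],[[0,0,-0.4],[0,0,0.01],0.5],[[0,0,-0.4],[0,0,0.01],0.5],[[0,0,-0.4],[0,0,0.01],0],[[0,0,-0.4],[0,0,0.01],0],[[0,0,-0.4],[0,0,0.01],0],[[0,0,-0.4],[0,0,0],0],[[0,0,-0.4],[0,0,0],0]]'
python3 -m pendant '[[[0,0,0],[0,0,0],-0.3],[[0,0,0],[0,0,0],-0.5],[[0,0,0],[0,0,0],-1],[[0,0,0],[0,0,0],-1],[[0,0,0],[0,0,0],-1],[[0,0,0],[0,0,0],-1],[[0,0,0],[0,0,0],-1],[[0,0,0],[0,0,0],-1],[[0,0,0],[0,0,0],-1],[[0,0,0],[0,0,0],-1]]'
python3 -c "
from h import *
o=bot.get_obs();print(o)"
```

```text
time: 2.85
tool_pos: [568.3, -138.6, 180.0]
tcp_rot: [-3.141, -0.0, 1.963]
contact_force: [0.2, -0.2, 0.5]
grip_width: 49.6
finger_force: 0.0
time: 3.68
tool_pos: [570.0, -137.2, 181.6]
tcp_rot: [3.14, 0.001, 1.966]
contact_force: [-0.9, 0.5, 6.1]
grip_width: 0.5
finger_force: 2.7
{'time': 3.6833, 'joint_positions': array([-3.67206062e-01,  4.80861978e-01,  1.40506568e+00,  5.72156049e-04,
        1.25366620e+00, -7.62981724e-01]), 'dq': array([ 0.0006763 ,  0.00170595,  0.0007573 , -0.00168861, -0.00093177,
        0.00042713]), 'tau': array([-5.36295846e-01, -4.69508672e+01, -2.29675537e+01, -1.74330203e-01,
       -3.06054242e-01,  1.29077762e-03]), 'tool_pos': array([ 570.03041038, -137.21526461,  181.55100524]), 'tcp_rot': array([3.13977207e+00, 9.88109709e-04, 1.96639321e+00]), 'contact_force': array([-0.89237529,  0.48404197,  6.08061125]), 'moment': array([0.18154917, 0.02529256, 0.01682559]), 'finger_force': 2.6995431870454922, 'grip_width': 0.5153607620876272}
```

Run:
```python
from h import *
w=bot.capture("wrist");s=bot.capture("scene")
p=bot.camera_params("wrist");red(p,w)
c=np.zeros((400,800,3),np.uint8)
c[:,:400]=cv2.resize(w[:,120:520],(400,400));c[:,400:]=cv2.resize(s[130:230,205:305],(400,400),interpolation=cv2.INTER_CUBIC)
cv2.imwrite("pics/g1.png",c)
```

```text
[191 151  35  32 886] [[486.9, -123.4, 182.0], [503.5, -112.4, 182.0], [495.1, -118.0, 182.0]] 0.5832572891340365
[304 213  34  50 769] [[555.5, -119.7, 182.0], [579.5, -137.9, 182.0], [564.4, -126.5, 182.0]] -0.6488279546479613
```

View pics/g1.png

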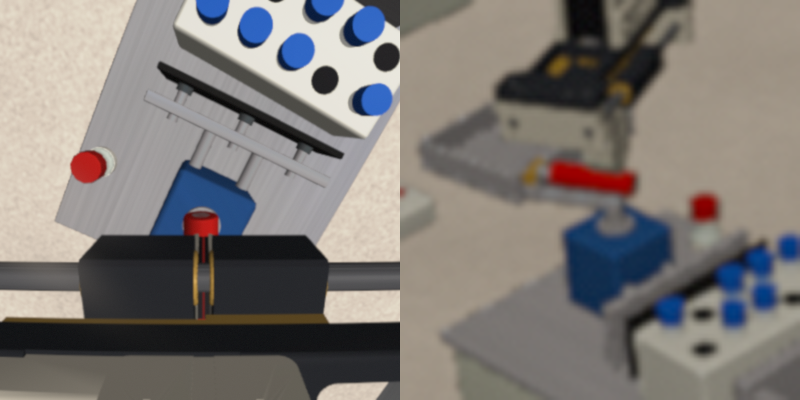

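The fingers read shut (0.5 mm) while the handle still lies folded. In the right half of the crop the fingers seem to end behind or above the handle at (620,165). I'll check where the tips project.

Run:
```python
from h import *
o=bot.get_obs();t=o["tool_pos"];print(t,o["grip_width"],o["finger_force"],o["contact_force"])
for n in("scene","wrist"):
    p=bot.camera_params(n)
    for dz in(-17,0,10,30): print(n,dz,proj(p,[t+[0,0,dz]])[0].round(1))
    d=np.array([.387,-.922,0]);pv=np.array([592.8,-192,182])
    print(" end",proj(p,[pv-78*d,pv-14*d,pv-60*d+[0,0,10]]).round(1).tolist())
    print(" at fingers +-10mm", proj(p,[t+[9.2,3.9,0],t-[9.2,3.9,0]]).round(1).tolist())
im=bot.capture("scene")
cv2.imwrite("pics/g2.png",cv2.resize(im[145:205,225:305],(800,600),interpolation=cv2.INTER_CUBIC))
```

```text
[ 570.00314658 -137.19946408  181.50084399] 0.4334143061330683 2.721463924390264 [-0.84204942  0.62333401  5.92887499]
scene -17 [257.9 179.8]
scene 0 [257.4 174.7]
scene 10 [257.1 171.7]
scene 30 [256.6 165.5]
 end [[263.5, 175.3], [242.8, 172.6], [257.3, 171.5]]
 at fingers +-10mm [[256.1, 176.4], [258.7, 173.0]]
wrist -17 [322.8 236.5]
wrist 0 [322.9 246.9]
wrist 10 [322.9 254. ]
wrist 30 [322.9 270.9]
 end [[322.4, 216.0], [322.7, 316.1], [322.5, 253.3]]
 at fingers +-10mm [[340.3, 246.8], [305.4, 247.0]]
```

View pics/g2.png

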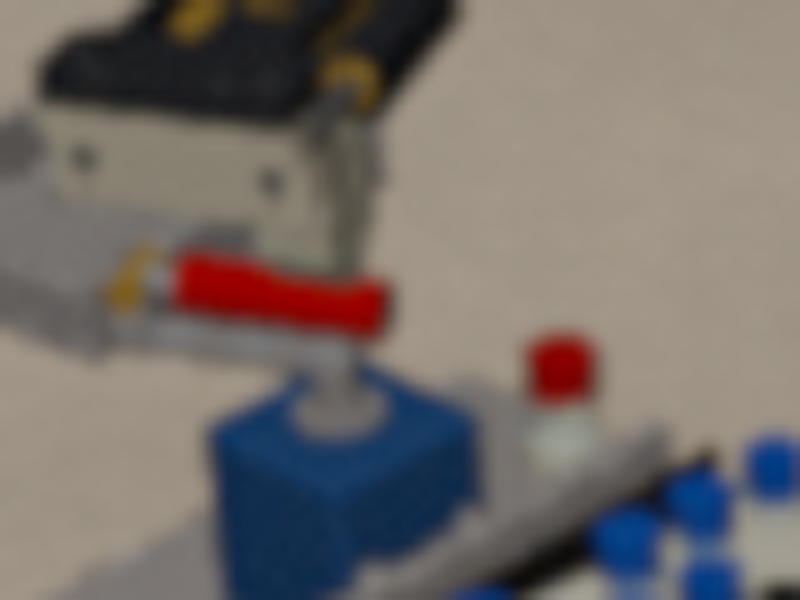

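The closed tips rest on top of the handle at about z=192 (tip at ≈(259,172) in the full picture, with 6 N upward). So the fingers really end about 10 mm above the reported TCP height. I'll reopen and go 22 mm lower while watching the force.

```bash
python3 -m pendant '[[[0,0,0.1],[0,0,0],0.2],[[0,0,0],[0,0,0],0.2],[[0,0,0],[0,0,0],0.2],[[0,0,0],[0,0,0],0.2],[[0,0,0],[0,0,0],0.2],[[0,0,-0.1],[0,0,0],0.2],[[0,0,-0.1],[0,0,0],0.2],[[0,0,-0.1],[0,0,0],0.2],[[0,0,-0.1],[0,0,0],0.2],[[0,0,-0.1],[0,0,0],0.2]]'
python3 -m pendant '[[[0,0,-0.1],[0,0,0],0.2],[[0,0,-0.1],[0,0,0],0.2],[[0,0,-0.1],[0,0,0],0.2],[[0,0,0],[0,0,0],0.2],[[0,0,0],[0,0,0],0.2],[[0,0,0],[0,0,0],0.2],[[0,0,0],[0,0,0],0.2],[[0,0,0],[0,0,0],0.2],[[0,0,0],[0,0,0],0.2],[[0,0,0],[0,0,0],0.2]]'
python3 - <<'E'
from h import *
p=bot.camera_params("scene");o=bot.get_obs();t=o["tool_pos"]
for dz in(-17,0,10): print(dz,(proj(p,[t+[0,0,dz],t+[25*.92,25*.39,dz]])-[225,145])*10)
im=bot.capture("scene")
cv2.imwrite("pics/g3.png",cv2.resize(im[145:205,225:305],(800,600),interpolation=cv2.INTER_CUBIC))
E
```

```text
time: 4.67
tool_pos: [569.4, -137.4, 168.0]
tcp_rot: [-3.141, -0.0, 1.966]
contact_force: [0.8, 0.3, 0.4]
grip_width: 54.4
finger_force: 0.0
time: 5.5
tool_pos: [569.5, -137.4, 159.7]
tcp_rot: [3.141, 0.0, 1.966]
contact_force: [-0.5, -0.6, -0.1]
grip_width: 54.7
finger_force: 0.0
-17 [[335.32880119 412.0028286 ]
 [303.47925274 455.68638767]]
0 [[330.69176537 361.66870704]
 [298.5827645  404.92517472]]
10 [[327.94014755 331.7797288 ]
 [295.67681888 374.77827374]]
```

View pics/g3.png

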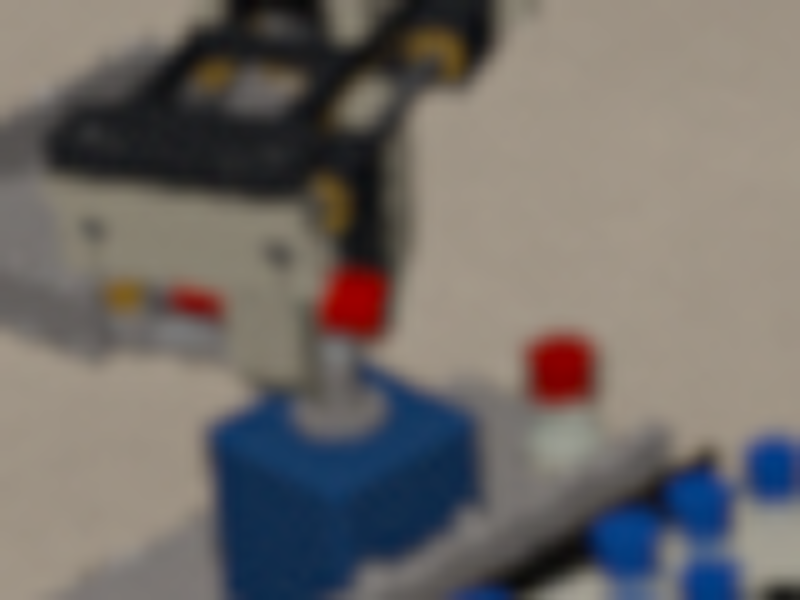

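Now the fingers straddle the handle. The near fingertip at (285,390) in the crop sits at about z≈165, beside the arm. Closing.

```bash
python3 -m pendant '[[[0,0,0],[0,0,0],-0.2],[[0,0,0],[0,0,0],-0.4],[[0,0,0],[0,0,0],-1],[[0,0,0],[0,0,0],-1],[[0,0,0],[0,0,0],-1],[[0,0,0],[0,0,0],-1],[[0,0,0],[0,0,0],-1],[[0,0,0],[0,0,0],-1],[[0,0,0],[0,0,0],-1],[[0,0,0],[0,0,0],-1]]'
```

```text
time: 6.38
tool_pos: [569.0, -137.5, 159.5]
tcp_rot: [-3.141, -0.0, 1.966]
contact_force: [-2.9, -1.7, 1.2]
grip_width: 19.1
finger_force: 30.0
```

```bash
python3 -m pendant '[[[0.002,-0.006,0.157],[0,0,0],-1],[[0.007,-0.017,0.156],[0,0,0],-1],[[0.012,-0.028,0.154],[0,0,0],-1],[[0.016,-0.039,0.151],[0,0,0],-1],[[0.021,-0.05,0.147],[0,0,0],-1],[[0.025,-0.061,0.143],[0,0,0],-1],[[0.03,-0.071,0.137],[0,0,0],-1],[[0.034,-0.08,0.131],[0,0,0],-1],[[0.038,-0.09,0.123],[0,0,0],-1],[[0.041,-0.098,0.115],[0,0,0],-1]]'
```

```text
time: 7.22
tool_pos: [575.7, -153.3, 202.1]
tcp_rot: [-3.141, -0.002, 1.966]
contact_force: [-5.0, 0.9, -6.9]
grip_width: 19.3
finger_force: 30.0
```

```bash
python3 -m pendant '[[[0.045,-0.106,0.107],[0,0,0],-1],[[0.048,-0.114,0.097],[0,0,0],-1],[[0.051,-0.12,0.087],[0,0,0],-1],[[0.053,-0.126,0.077],[0,0,0],-1],[[0.055,-0.131,0.066],[0,0,0],-1],[[0.057,-0.136,0.054],[0,0,0],-1],[[0.058,-0.139,0.043],[0,0,0],-1],[[0.06,-0.142,0.031],[0,0,0],-1],[[0.06,-0.144,0.019],[0,0,0],-1],[[0.061,-0.145,0.006],[0,0,0],-1]]'
python3 - <<'E'
from h import *
for n in ("scene",): im=bot.capture(n)
cv2.imwrite("pics/u1.png",cv2.resize(im[125:205,215:305],(675,600),interpolation=cv2.INTER_CUBIC))
print(bot.get_obs())
E
```

```text
time: 8.05
tool_pos: [592.4, -191.9, 221.5]
tcp_rot: [3.141, -0.001, 1.967]
contact_force: [-9.0, 4.4, 2.9]
grip_width: 18.5
finger_force: 29.9
{'time': 8.1, 'joint_positions': array([-4.37856542e-01,  5.22580807e-01,  1.22287415e+00,  8.98569113e-04,
        1.39560020e+00, -8.33545243e-01]), 'dq': array([ 0.00444154, -0.00659461,  0.01309298, -0.00411051, -0.01514289,
        0.01114704]), 'tau': array([ 4.41140067e-01, -5.21021605e+01, -2.77956569e+01,  7.30543761e-03,
       -2.58128777e+00,  7.45905493e-02]), 'tool_pos': array([ 592.73639409, -192.81936793,  221.50226985]), 'tcp_rot': array([ 3.14057626e+00, -1.97008024e-04,  1.96632874e+00]), 'contact_force': array([-7.05627712,  2.99067545,  3.25242801]), 'moment': array([0.76805985, 1.29732576, 0.02797718]), 'finger_force': 29.863457679748535, 'grip_width': 18.44124021197758}
```

View pics/u1.png

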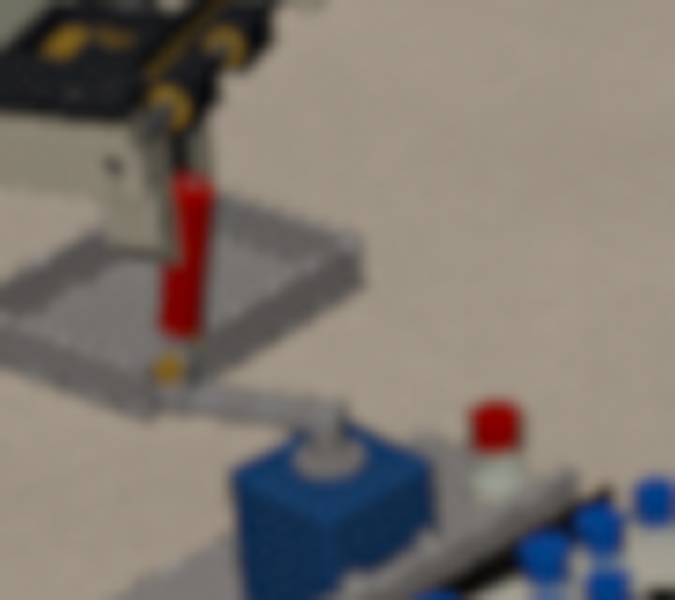

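The handle stands nearly upright, about 1.46 rad by its lean (base (181,335), top (194,180) in the crop). Next I'll compute the circle steps for cranking.

Run:
```python
import numpy as np
r=60;s=.1
for k in range(0,50,1):
    a=-1.18-s*k
    d=r/30*np.array([np.cos(a-s)-np.cos(a),np.sin(a-s)-np.sin(a)])
    print(f"[{d[0]:.2f},{d[1]:.2f},0]",end="\n" if k%10==9 else " ")
```

```text
[-0.19,-0.07,0] [-0.19,-0.05,0] [-0.20,-0.03,0] [-0.20,-0.01,0] [-0.20,0.01,0] [-0.20,0.03,0] [-0.19,0.05,0] [-0.19,0.07,0] [-0.18,0.09,0] [-0.17,0.11,0]
[-0.16,0.12,0] [-0.15,0.14,0] [-0.13,0.15,0] [-0.11,0.16,0] [-0.10,0.17,0] [-0.08,0.18,0] [-0.06,0.19,0] [-0.04,0.20,0] [-0.02,0.20,0] [-0.00,0.20,0]
[0.02,0.20,0] [0.04,0.20,0] [0.06,0.19,0] [0.08,0.19,0] [0.09,0.18,0] [0.11,0.17,0] [0.13,0.15,0] [0.14,0.14,0] [0.16,0.13,0] [0.17,0.11,0]
[0.18,0.09,0] [0.19,0.07,0] [0.19,0.06,0] [0.20,0.04,0] [0.20,0.02,0] [0.20,-0.00,0] [0.20,-0.02,0] [0.20,-0.04,0] [0.19,-0.06,0] [0.18,-0.08,0]
[0.17,-0.10,0] [0.16,-0.12,0] [0.15,-0.13,0] [0.14,-0.15,0] [0.12,-0.16,0] [0.11,-0.17,0] [0.09,-0.18,0] [0.07,-0.19,0] [0.05,-0.19,0] [0.03,-0.20,0]
```

```bash
python3 -m pendant '[[[0.03,-0.06,0],[0,0,0],-1],[[0.03,-0.06,0],[0,0,0],-1],[[0.02,-0.05,0],[0,0,0],-1],[[0,0,0],[0,0,0],-1],[[0,0,0],[0,0,0],-1],[[0,0,0],[0,0,0],-1],[[-0.19,-0.07,0],[0,0,0],-1],[[-0.19,-0.05,0],[0,0,0],-1],[[-0.2,-0.03,0],[0,0,0],-1],[[-0.2,-0.01,0],[0,0,0],-1]]'
python3 -m pendant '[[[-0.2,0.01,0],[0,0,0],-1],[[-0.2,0.03,0],[0,0,0],-1],[[-0.19,0.05,0],[0,0,0],-1],[[-0.19,0.07,0],[0,0,0],-1],[[-0.18,0.09,0],[0,0,0],-1],[[-0.17,0.11,0],[0,0,0],-1],[[0,0,0],[0,0,0],-1],[[0,0,0],[0,0,0],-1],[[0,0,0],[0,0,0],-1],[[0,0,0],[0,0,0],-1]]'
```

```text
time: 8.93
tool_pos: [575.8, -202.1, 221.9]
tcp_rot: [3.131, 0.005, 1.967]
contact_force: [10.9, 4.4, -3.5]
grip_width: 16.9
finger_force: 29.3
time: 9.77
tool_pos: [540.8, -194.0, 222.0]
tcp_rot: [3.135, 0.008, 1.966]
contact_force: [4.8, -4.1, -1.9]
grip_width: 15.9
finger_force: 27.6
```

```bash
cat > up.py <<'E'
from h import *
def mask(im):
    hsv=cv2.cvtColor(im,cv2.COLOR_BGR2HSV)
    return (((hsv[...,0]<8)|(hsv[...,0]>172))&(hsv[...,1]>120)&(hsv[...,2]>50)).astype(np.uint8)
def comps(im,amin=20):
    N,l,st,ce=cv2.connectedComponentsWithStats(mask(im)); return [(l==i,st[i],ce[i]) for i in range(1,N) if st[i][4]>=amin]
if __name__=="__main__":
    o=bot.get_obs();print(o["time"],o["tool_pos"].round(1),o["contact_force"].round(1),o["grip_width"])
    for n in("scene","wrist","top"):
        im=bot.capture(n);p=bot.camera_params(n)
        for l,st,ce in comps(im):
            x,y,w,h,a=st
            print(n,st,"top z260",onz(p,(x+w/2,y),260)[:2].round(1),"bottom z196",[onz(p,(xx,y+h-.5),196)[:2].round(1).tolist() for xx in (np.where(l[y+h-2])[0].mean()+.5,)],"cen z228",onz(p,ce,228)[:2].round(1))
E
python3 up.py
```

```text
9.7667 [ 540.8 -194.   222. ] [ 4.8 -4.1 -1.9] 15.880492292203963
scene [255  63  16  10  88] top z260 [  -6.7 -663.6] bottom z196 [[-42.8, -734.4]] cen z228 [ -34.2 -705.9]
scene [250 141   7  22 111] top z260 [ 530.9 -182.6] bottom z196 [[541.0, -176.0]] cen z228 [ 538.8 -180.5]
scene [278 179   6   6  36] top z260 [644.3  27.7] bottom z196 [[587.2, -29.1]] cen z228 [615.2  -3. ]
wrist [264  96  29  28 633] top z260 [ 494.  -127.4] bottom z196 [[490.1, -141.0]] cen z228 [ 491.1 -132.9]
wrist [ 305  201   44   63 1965] top z260 [ 528.  -159.2] bottom z196 [[551.9, -214.2]] cen z228 [ 537.3 -184.5]
top [ 595  370   45   30 1267] top z260 [   7.3 -787.9] bottom z196 [[-100.1, -839.5]] cen z228 [ -46.  -813.4]
```

The handle is upright at about (537,-184). The TCP sits 10 mm outside it, so the pads hold it only by their edge. I'll open slightly, recentre and regrip.

```bash
python3 -m pendant '[[[0,0,0],[0,0,0],-0.35],[[0,0,0],[0,0,0],-0.35],[[0,0,0],[0,0,0],-0.35],[[0,0,0],[0,0,0],-0.35],[[0,0,0],[0,0,0],-0.35],[[0,0,0],[0,0,0],-0.35],[[0,0,0],[0,0,0],-0.35],[[0,0,0],[0,0,0],-0.35],[[0,0,0],[0,0,0],-0.35],[[0,0,0],[0,0,0],-0.35]]'
python3 up.py | grep -v top.\\[
```

```text
time: 10.75
tool_pos: [537.8, -191.8, 219.5]
tcp_rot: [3.142, -0.0, 1.966]
contact_force: [0.4, 0.1, 0.9]
grip_width: 29.9
finger_force: 0.0
10.75 [ 537.8 -191.8  219.5] [0.4 0.1 0.9] 29.850688284895273
scene [256  63  15  10  85] top z260 [  -7.8 -661.9] bottom z196 [[-42.8, -734.4]] cen z228 [ -33.7 -704.2]
scene [251 141   6  22 112] top z260 [ 530.  -181.5] bottom z196 [[541.0, -176.0]] cen z228 [ 537.4 -181. ]
scene [278 179   6   6  36] top z260 [644.3  27.7] bottom z196 [[587.2, -29.1]] cen z228 [615.2  -3. ]
wrist [267 101  28  28 631] top z260 [ 493.2 -126.8] bottom z196 [[489.8, -140.6]] cen z228 [ 490.6 -132.4]
wrist [ 309  207   45   57 1627] top z260 [ 527.8 -158.4] bottom z196 [[551.6, -209.3]] cen z228 [ 536.1 -181.5]
```

```bash
python3 -m pendant '[[[-0.05,0.13,0],[0,0,0],-0.35],[[-0.05,0.14,0],[0,0,0],-0.35],[[0,0,0],[0,0,0],-0.35],[[0,0,0],[0,0,0],-1],[[0,0,0],[0,0,0],-1],[[0,0,0],[0,0,0],-1],[[0,0,0],[0,0,0],-1],[[0,0,0],[0,0,0],-1],[[0,0,0],[0,0,0],-1],[[0,0,0],[0,0,0],-1]]'
python3 -m pendant '[[[-0.16,0.12,0],[0,0,0],-1],[[-0.15,0.14,0],[0,0,0],-1],[[-0.13,0.15,0],[0,0,0],-1],[[-0.11,0.16,0],[0,0,0],-1],[[-0.1,0.17,0],[0,0,0],-1],[[0,0,0],[0,0,0],-1],[[0,0,0],[0,0,0],-1],[[0,0,0],[0,0,0],-1],[[0,0,0],[0,0,0],-1],[[0,0,0],[0,0,0],-1]]'; python3 up.py | grep -v top.\\[
```

```text
time: 11.73
tool_pos: [534.9, -184.0, 219.9]
tcp_rot: [3.141, 0.001, 1.966]
contact_force: [-0.2, -0.2, 4.4]
grip_width: 19.8
finger_force: 29.8
time: 12.57
tool_pos: [515.9, -162.7, 219.9]
tcp_rot: [3.141, 0.003, 1.966]
contact_force: [2.0, -5.0, 1.5]
grip_width: 19.0
finger_force: 29.8
12.5667 [ 515.9 -162.7  219.9] [ 2.  -5.   1.5] 18.98056451222589
scene [225  63  18  12 128] top z260 [  62.1 -761.9] bottom z196 [[20.1, -779.1]] cen z228 [  42.9 -777.5]
scene [260 153   6  10  49] top z260 [ 568.7 -108.1] bottom z196 [[525.1, -154.8]] cen z228 [ 544.3 -135.7]
scene [278 179   6   6  36] top z260 [644.3  27.7] bottom z196 [[587.2, -29.1]] cen z228 [615.2  -3. ]
wrist [279 144  27  27 576] top z260 [ 481.3 -111.2] bottom z196 [[483.4, -132.4]] cen z228 [ 481.6 -120.4]
wrist [ 304  220   40   44 1328] top z260 [ 505.2 -135.7] bottom z196 [[525.2, -182.3]] cen z228 [ 513.7 -158. ]
wrist [311 292  27   6 108] top z260 [ 518.6 -167.4] bottom z196 [[535.4, -205.8]] cen z228 [ 526.2 -185.8]
```

```bash
python3 -m pendant '[[[-0.08,0.18,0],[0,0,0],-1],[[-0.06,0.19,0],[0,0,0],-1],[[-0.04,0.2,0],[0,0,0],-1],[[-0.02,0.2,0],[0,0,0],-1],[[0,0.2,0],[0,0,0],-1],[[0.02,0.2,0],[0,0,0],-1],[[0.04,0.2,0],[0,0,0],-1],[[0,0,0],[0,0,0],-1],[[0,0,0],[0,0,0],-1],[[0,0,0],[0,0,0],-1]]'
cat > bar.py <<'E'
from h import *
# rack caps (blue, z 157) fit: rack pose in the shaker frame, from the top and wrist cameras
A=np.array([569.6,-136.7]);th=-0.03;ex=np.array([np.cos(th),np.sin(th)]);ey=np.array([-np.sin(th),np.cos(th)])
im=bot.capture("top");p=bot.camera_params("top");hsv=cv2.cvtColor(im,cv2.COLOR_BGR2HSV)
b=((hsv[...,0]>100)&(hsv[...,0]<125)&(hsv[...,1]>110)).astype(np.uint8)
N,l,st,ce=cv2.connectedComponentsWithStats(b)
for i in range(1,N):
    if 12<st[i,4]<40 and 285<ce[i,0]<345:
        X=onz(p,ce[i],157)[:2]-A;print("cap",(X@ex).round(1),(X@ey).round(1))
# white body of the rack
m=((hsv[...,1]<60)&(hsv[...,2]>150)).astype(np.uint8)[110:220,285:350]
c=max(cv2.findContours(m,0,1)[0],key=cv2.contourArea);r=cv2.minAreaRect(c);
B=cv2.boxPoints(r)+[285.5,110.5];X=np.array([onz(p,u,135)[:2]-A for u in B]);print("rack box",np.c_[X@ex,X@ey].round(1).tolist(),"c",(X.mean(0)@ey).round(1))
o=bot.get_obs();print(o["time"],o["tool_pos"].round(1),o["contact_force"].round(1),o["grip_width"])
E
python3 bar.py
```

```text
time: 13.55
tool_pos: [510.7, -121.5, 219.8]
tcp_rot: [-3.141, 0.002, 1.966]
contact_force: [-2.0, -4.7, 2.5]
grip_width: 19.0
finger_force: 30.0
cap 58.4 128.9
cap 31.2 160.7
cap 3.2 162.0
cap 2.6 129.9
cap -25.3 130.0
cap -52.4 162.9
cap -53.1 130.1Traceback (most recent call last):
  File "bar.py", line 12, in <module>
    c=max(cv2.findContours(m,0,1)[0],key=cv2.contourArea);r=cv2.minAreaRect(c);
ValueError: max() iterable argument is empty
```

```bash
python3 -m pendant '[[[0.06,0.19,0],[0,0,0],-1],[[0.08,0.19,0],[0,0,0],-1],[[0.09,0.18,0],[0,0,0],-1],[[0.11,0.17,0],[0,0,0],-1],[[0.13,0.15,0],[0,0,0],-1],[[0.14,0.14,0],[0,0,0],-1],[[0,0,0],[0,0,0],-1],[[0,0,0],[0,0,0],-1],[[0,0,0],[0,0,0],-1],[[0,0,0],[0,0,0],-1]]'
sed -i '/^# white/,/^B=/d' bar.py; python3 bar.py
python3 - <<'E'
from h import *
# edge profile on the top picture along shaker y (row strip through rack side), to see bar face
A=np.array([569.6,-136.7]);th=-0.03;ex=np.array([np.cos(th),np.sin(th)]);ey=np.array([-np.sin(th),np.cos(th)])
p=bot.camera_params("top");im=bot.capture("top");g=cv2.cvtColor(im,cv2.COLOR_BGR2GRAY)
for xs in(-62,-40):
    pts=[np.r_[A+xs*ex+y*ey,134] for y in range(40,205,3)];uv=proj(p,pts).astype(np.float32)
    print(xs,cv2.remap(g,uv[:,0].reshape(1,-1),uv[:,1].reshape(1,-1),1).ravel().tolist())
E
```

```text
time: 14.43
tool_pos: [529.0, -91.1, 219.7]
tcp_rot: [-3.141, 0.002, 1.966]
contact_force: [-1.3, -6.7, 3.9]
grip_width: 19.4
finger_force: 30.0
cap 58.1 135.6
cap 30.9 168.0
cap 3.0 168.1
cap 2.8 136.6
cap -25.3 136.5
cap -52.7 168.6
cap -53.5 137.2
14.4833 [529.1 -91.1 219.7] [-2.  -5.8  4. ] 18.986188292107794
-62 [112, 99, 63, 44, 40, 42, 65, 87, 92, 93, 91, 92, 93, 91, 93, 95, 73, 47, 59, 66, 72, 79, 82, 84, 83, 79, 83, 108, 127, 130, 127, 117, 113, 113, 121, 126, 125, 127, 126, 128, 126, 124, 117, 110, 116, 124, 128, 130, 126, 112, 94, 77, 68, 83, 94]
-40 [44, 39, 44, 64, 83, 75, 62, 78, 90, 90, 90, 91, 92, 85, 66, 51, 58, 67, 71, 78, 82, 84, 80, 79, 71, 49, 74, 116, 129, 126, 120, 108, 103, 108, 117, 124, 127, 127, 126, 127, 129, 122, 110, 100, 106, 118, 131, 129, 126, 108, 87, 79, 63, 80, 95]
```

```bash
python3 -m pendant '[[[0.08,0.065,0],[0,0,0],-1],[[0.08,0.065,0],[0,0,0],-1],[[0.085,0.055,0],[0,0,0],-1],[[0.085,0.055,0],[0,0,0],-1],[[0.09,0.045,0],[0,0,0],-1],[[0.09,0.045,0],[0,0,0],-1],[[0.095,0.035,0],[0,0,0],-1],[[0.095,0.035,0],[0,0,0],-1],[[0,0,0],[0,0,0],-1],[[0,0,0],[0,0,0],-1]]'
cat >> bar.py <<'E'
d=o["tool_pos"][:2]-A;r=np.hypot(*d);u=d/r;t=np.array([u[1],-u[0]]);F=o["contact_force"][:2];print("phi",np.arctan2(d[1],d[0])-(2*np.pi if d[1]>-60 else 0),"r",r,"Frad",F@u,"Ftan resist",-F@t)
E
python3 bar.py
```

```text
time: 15.37
tool_pos: [549.2, -79.4, 219.7]
tcp_rot: [-3.138, 0.002, 1.965]
contact_force: [-4.5, -7.0, 4.8]
grip_width: 19.4
finger_force: 30.0
cap 58.1 139.7
cap 30.8 172.1
cap 2.6 172.2
cap 2.9 140.2
cap -25.2 141.1
cap -53.0 173.4
15.4167 [549.2 -79.4 219.7] [-4.8 -8.3  5.2] 19.359096373298552
phi -4.369842444040728 r 60.81896573636926 Frad -6.238535165291323 Ftan resist 7.361688838299374
```

```bash
python3 -m pendant '[[[0.095,0.02,0],[0,0,0],-1],[[0.095,0.02,0],[0,0,0],-1],[[0.1,0.01,0],[0,0,0],-1],[[0.1,0.01,0],[0,0,0],-1],[[0,0,0],[0,0,0],-1],[[0,0,0],[0,0,0],-1],[[0,0,0],[0,0,0],-1],[[0,0,0],[0,0,0],-1],[[0,0,0],[0,0,0],-1],[[0,0,0],[0,0,0],-1]]'
python3 bar.py
```

```text
time: 16.25
tool_pos: [560.4, -76.9, 219.7]
tcp_rot: [-3.138, -0.0, 1.966]
contact_force: [-6.6, -4.9, 5.9]
grip_width: 19.2
finger_force: 30.0
cap 58.6 141.8
cap 30.7 174.3
cap 3.5 174.4
cap 2.6 142.3
cap -52.4 175.0
16.3 [560.4 -76.9 219.7] [-6.8 -4.7  5.4] 19.12357790291971
phi -4.559724847078505 r 60.518890668802506 Frad -3.658762572368239 Ftan resist 7.432701031187541
```

```bash
python3 -m pendant '[[[0.05,0.005,0],[0,0,0],-1],[[0.05,0.005,0],[0,0,0],-1],[[0.05,0.005,0],[0,0,0],-1],[[0.05,0,0],[0,0,0],-1],[[0,0,0],[0,0,0],-1],[[0,0,0],[0,0,0],-1],[[0,0,0],[0,0,0],-1],[[0,0,0],[0,0,0],-1],[[0,0,0],[0,0,0],-1],[[0,0,0],[0,0,0],-1]]'
python3 bar.py|tail -5
python3 -m pendant '[[[0.05,0,0],[0,0,0],-1],[[0.05,0,0],[0,0,0],-1],[[0.05,0,0],[0,0,0],-1],[[0,0,0],[0,0,0],-1],[[0,0,0],[0,0,0],-1],[[0,0,0],[0,0,0],-1],[[0,0,0],[0,0,0],-1],[[0,0,0],[0,0,0],-1],[[0,0,0],[0,0,0],-1],[[0,0,0],[0,0,0],-1]]'
python3 bar.py|tail -5
```

```text
time: 17.13
tool_pos: [566.0, -76.4, 219.7]
tcp_rot: [-3.137, -0.001, 1.966]
contact_force: [-7.2, -5.2, 7.1]
grip_width: 19.5
finger_force: 30.0
cap 2.8 175.0
cap 3.3 144.0
cap -52.7 176.3
17.1833 [566.1 -76.4 219.6] [-8.  -3.4  6.6] 19.339348585366086
phi -4.653709473923819 r 60.44949373351859 Frad -2.9618714791484697 Ftan resist 8.233298074517348
time: 18.02
tool_pos: [570.4, -76.3, 219.6]
tcp_rot: [-3.137, -0.001, 1.966]
contact_force: [-7.7, -4.7, 6.4]
grip_width: 19.5
finger_force: 30.0
cap 3.6 176.4
cap 2.7 145.6
cap -52.7 177.2
18.0667 [570.4 -76.3 219.7] [-8.4 -3.6  6.5] 19.631617919105356
phi -4.7262626317475505 r 60.36248254459721 Frad -3.7023215358410235 Ftan resist 8.308962688470162
```

```bash
python3 -m pendant '[[[0.05,0,0],[0,0,0],-1],[[0.05,-0.005,0],[0,0,0],-1],[[0.05,-0.005,0],[0,0,0],-1],[[0,0,0],[0,0,0],-1],[[0,0,0],[0,0,0],-1],[[0,0,0],[0,0,0],-1],[[0,0,0],[0,0,0],-1],[[0,0,0],[0,0,0],-1],[[0,0,0],[0,0,0],-1],[[0,0,0],[0,0,0],-1]]'
python3 bar.py|tail -5
python3 -m pendant '[[[0.05,-0.005,0],[0,0,0],-1],[[0.05,-0.01,0],[0,0,0],-1],[[0.05,-0.01,0],[0,0,0],-1],[[0,0,0],[0,0,0],-1],[[0,0,0],[0,0,0],-1],[[0,0,0],[0,0,0],-1],[[0,0,0],[0,0,0],-1],[[0,0,0],[0,0,0],-1],[[0,0,0],[0,0,0],-1],[[0,0,0],[0,0,0],-1]]'
python3 bar.py|tail -5
```

```text
time: 18.9
tool_pos: [574.6, -76.6, 219.6]
tcp_rot: [-3.137, -0.001, 1.966]
contact_force: [-9.5, -4.1, 6.8]
grip_width: 19.2
finger_force: 30.0
cap 3.6 176.4
cap 2.8 146.3
cap -52.7 177.2
18.95 [574.6 -76.6 219.6] [-8.8 -4.5  7. ] 19.698367437540945
phi -4.796132595890075 r 60.31452299049193 Frad -5.1996990766152065 Ftan resist 8.422569504184532
time: 19.78
tool_pos: [578.6, -77.2, 219.6]
tcp_rot: [-3.135, -0.002, 1.966]
contact_force: [-11.1, -3.1, 8.6]
grip_width: 19.4
finger_force: 30.0
cap 3.3 176.6
cap 4.4 146.9
cap -52.7 177.2
19.8333 [578.6 -77.1 219.6] [-11.8  -2.2   8.2] 19.33241146192017
phi -4.861833539792983 r 60.221267940565816 Frad -3.9809085498219092 Ftan resist 11.335905433301365
```

```bash
cat > f.py <<'E'
from h import *
A=np.array([569.6,-136.7]);V=[]
for k in range(5):
    bot.capture("top");o=bot.get_obs();d=o["tool_pos"][:2]-A;u=d/np.hypot(*d);t=np.array([u[1],-u[0]]);F=o["contact_force"]
    V.append([-F[:2]@t,F[:2]@u,F[2],*o["tool_pos"],np.arctan2(d[1],d[0])])
print(o["time"],np.mean(V,0).round(2))
E
python3 f.py
python3 -m pendant '[[[0.03,-0.005,0],[0,0,0],-1],[[0.03,-0.005,0],[0,0,0],-1],[[0.03,-0.005,0],[0,0,0],-1],[[0,0,0],[0,0,0],-1],[[0,0,0],[0,0,0],-1],[[0,0,0],[0,0,0],-1],[[0,0,0],[0,0,0],-1],[[0,0,0],[0,0,0],-1],[[0,0,0],[0,0,0],-1],[[0,0,0],[0,0,0],-1]]'
python3 f.py
```

```text
20.0833 [ 10.65  -4.86   8.39 578.56 -77.13 219.57   1.42]
time: 20.92
tool_pos: [580.8, -77.5, 219.5]
tcp_rot: [-3.135, -0.003, 1.966]
contact_force: [-11.8, -3.1, 8.5]
grip_width: 19.5
finger_force: 30.0
21.1667 [ 12.09  -5.58   8.78 580.79 -77.52 219.56   1.38]
```

```bash
python3 -m pendant '[[[0.03,-0.006,0],[0,0,0],-1],[[0.03,-0.006,0],[0,0,0],-1],[[0.01,0,0],[0,0,0],-1],[[0,0,0],[0,0,0],-1],[[0,0,0],[0,0,0],-1],[[0,0,0],[0,0,0],-1],[[0,0,0],[0,0,0],-1],[[0,0,0],[0,0,0],-1],[[0,0,0],[0,0,0],-1],[[0,0,0],[0,0,0],-1]]'
python3 f.py; python3 bar.py
```

```text
time: 22.0
tool_pos: [582.5, -77.9, 219.5]
tcp_rot: [-3.134, -0.003, 1.966]
contact_force: [-13.8, -4.4, 9.1]
grip_width: 19.7
finger_force: 30.0
22.25 [ 12.88  -5.76   9.69 582.54 -77.88 219.53   1.35]
cap 58.5 144.1
cap 30.9 176.0
cap 3.9 176.5
cap -52.7 177.2
22.3 [582.5 -77.9 219.5] [-14.3  -2.9   9.4] 19.283701410530036
phi -4.928905513683194 r 60.23193878276957 Frad -5.93471846178963 Ftan resist 13.362244225535042
```

Clamping reads about 26–30 N and the rack is against the fence. Next: release, lift over the handle, close the fingers, and come down outside the handle. Then I'll push it flat inward along the arm's own direction, which puts no side load on the crank.

```bash
python3 -m pendant '[[[0,0,0],[0,0,0],0],[[0,0,0],[0,0,0],0],[[0,0,0],[0,0,0],0],[[0,0,0],[0,0,0],0],[[0,0,0],[0,0,0],0],[[0,0,0.4],[0,0,0],0],[[0,0,0.4],[0,0,0],0],[[0,0,0.4],[0,0,0],0],[[0,0,0.4],[0,0,0],0],[[0,0,0.4],[0,0,0],0]]'
python3 -m pendant '[[[0,0,0],[0,0,-0.5],0],[[0,0,0],[0,0,-0.5],0],[[0.05,0.23,0],[0,0,-0.5],0],[[0.05,0.23,0],[0,0,-0.5],-1],[[0.05,0.23,0],[0,0,-0.5],-1],[[0.05,0.23,0],[0,0,-0.5],-1],[[0.05,0.23,0],[0,0,-0.5],-1],[[0,0,0],[0,0,-0.5],-1],[[0,0,0],[0,0,-0.5],-1],[[0,0,0],[0,0,-0.6],-1]]'
python3 - <<'E'
from up import *
for k in range(3): bot.capture("top")
o=bot.get_obs();print(o["time"],o["tool_pos"],o["tcp_rot"],o["contact_force"],o["grip_width"])
for n in("wrist","scene"):
    im=bot.capture(n);p=bot.camera_params(n);cv2.imwrite(f"pics/r_{n}.png",im)
    for l,st,ce in comps(im):
        x,y,w,h,a=st;print(n,st,"cen z196/228/260",[onz(p,ce,z)[:2].round(1).tolist() for z in(196,228,260)])
E
python3 bar.py
```

```text
time: 23.13
tool_pos: [586.5, -77.2, 279.9]
tcp_rot: [3.142, -0.0, 1.966]
contact_force: [-0.5, 0.5, -0.4]
grip_width: 45.8
finger_force: 0.0
time: 23.97
tool_pos: [594.0, -42.5, 279.3]
tcp_rot: [-3.141, -0.0, 1.352]
contact_force: [-0.1, 0.9, 0.6]
grip_width: 3.7
finger_force: 0.0
24.1167 [593.94312659 -42.73198339 279.32476233] [-3.14141492e+00 -9.87560850e-05  1.35618055e+00] [ 0.24534236  0.26228796 -0.26314098] 0.3253627220793321
wrist [323 242   1  20  20] cen z196/228/260 [[585.4, -80.4], [588.3, -67.0], [591.3, -53.6]]
scene [225  61  28  15 263] cen z196/228/260 [[-40.0, -832.3], [26.3, -759.3], [92.7, -686.2]]
scene [265 158   7  22 123] cen z196/228/260 [[544.3, -117.6], [584.8, -76.2], [625.3, -34.8]]
scene [278 179   6   6  36] cen z196/228/260 [[576.1, -41.0], [615.2, -3.0], [654.2, 35.0]]
cap 59.2 144.6
cap 2.8 144.9
cap -49.6 145.4
24.2667 [593.9 -42.9 279.5] [ 0.3 -0.6 -0.8] 0.3469653970345938
phi -4.965810357551897 r 96.91925344414051 Frad -0.4513101649880689 Ftan resist -0.4516676738438573
```

```bash
python3 -m pendant '[[[0,0,-0.32],[0,0,0],-1],[[0,0,-0.32],[0,0,0],-1],[[0,0,-0.32],[0,0,0],-1],[[0,0,-0.32],[0,0,0],-1],[[0,0,-0.32],[0,0,0],-1],[[0,0,-0.32],[0,0,0],-1],[[-0.04,-0.17,0],[0,0,0],-1],[[-0.04,-0.17,0],[0,0,0],-1],[[-0.04,-0.17,0],[0,0,0],-1],[[0,0,0],[0,0,0],-1]]'
python3 -m pendant '[[[-0.05,-0.21,0.015],[0,0,0],-1],[[-0.05,-0.21,0.015],[0,0,0],-1],[[-0.05,-0.21,-0.043],[0,0,0],-1],[[-0.05,-0.21,-0.043],[0,0,0],-1],[[0,0,0],[0,0,0],-1],[[0,0,0],[0,0,0],-1],[[0,0,0],[0,0,0],-1],[[0,0,0],[0,0,0],-1],[[0,0,0],[0,0,0],-1],[[0,0,0],[0,0,0],-1]]'
python3 - <<'E'
from up import *
im=bot.capture("scene");p=bot.camera_params("scene")
for l,st,ce in comps(im):
    x,y,w,h,a=st
    if 150<y<178 and 240<x<277:
        ys,xs=np.where(l);P=np.c_[xs,ys].astype(float);e=np.linalg.svd(P-P.mean(0),full_matrices=False)[2][0];print(st,ce,"axis",e)
for al in(0,30,45,90):
    a=np.radians(al);u=np.array([.229,.973]);pv=np.array([583.5,-77.5]);f=lambda r:np.r_[pv-u*r*np.sin(a),182+r*np.cos(a)]
    q=proj(p,[f(14),f(46),f(78)]);print(al,q.round(1).tolist())
cv2.imwrite("pics/fold.png",im)
E
```

```text
time: 25.1
tool_pos: [590.4, -59.4, 222.6]
tcp_rot: [3.14, 0.0, 1.353]
contact_force: [-0.5, -0.9, -0.2]
grip_width: 0.3
finger_force: 0.0
time: 25.93
tool_pos: [584.2, -83.2, 220.1]
tcp_rot: [-3.141, 0.0, 1.355]
contact_force: [0.0, -0.1, -0.6]
grip_width: 0.0
finger_force: 0.0
[261 166   9  13  63] [265.26984127 172.58730159] axis [0.48757537 0.8730809 ]
0 [[269.0, 178.5], [268.2, 168.5], [267.4, 158.1]]
30 [[267.6, 178.2], [263.8, 167.3], [259.9, 156.4]]
45 [[267.1, 178.4], [262.1, 168.3], [257.1, 158.3]]
90 [[266.6, 180.9], [260.4, 176.5], [254.4, 172.3]]
```

```bash
python3 -m pendant '[[[-0.046,-0.195,-0.098],[0,0,0],-1],[[-0.046,-0.195,-0.098],[0,0,0],-1],[[-0.038,-0.162,-0.145],[0,0,0],-1],[[-0.038,-0.162,-0.145],[0,0,0],-1],[[-0.028,-0.12,-0.185],[0,0,0],-1],[[-0.028,-0.12,-0.185],[0,0,0],-1],[[0,0,0],[0,0,0],-1],[[0,0,0],[0,0,0],-1],[[0,0,0],[0,0,0],-1],[[0,0,0],[0,0,0],-1]]'
python3 -m pendant '[[[-0.016,-0.07,-0.1],[0,0,0],-1],[[-0.016,-0.07,-0.1],[0,0,0],-1],[[0,0,-0.1],[0,0,0],-1],[[0,0,-0.07],[0,0,0],-1],[[0,0,0],[0,0,0],-1],[[0,0,0],[0,0,0],-1],[[0,0,0],[0,0,0],-1],[[0,0,0],[0,0,0],-1],[[0,0,0],[0,0,0],-1],[[0,0,0],[0,0,0],-1]]'
```

```text
time: 26.82
tool_pos: [577.5, -112.0, 194.6]
tcp_rot: [-3.142, 0.0, 1.354]
contact_force: [0.3, -0.0, 0.5]
grip_width: 0.5
finger_force: 0.0
time: 27.65
tool_pos: [576.6, -116.1, 183.4]
tcp_rot: [-3.141, -0.0, 1.354]
contact_force: [-0.3, -0.4, 0.3]
grip_width: 0.4
finger_force: 0.0
```

```bash
python3 -m pendant '[[[0,0,-0.04],[0,0,0],-1],[[0,0,-0.04],[0,0,0],-1],[[0,0,-0.04],[0,0,0],-1],[[0,0,0],[0,0,0],-1],[[0,0,0],[0,0,0],-1],[[0,0,0],[0,0,0],-1],[[0,0,0],[0,0,0],-1],[[0,0,0],[0,0,0],-1],[[0,0,0],[0,0,0],-1],[[0,0,0],[0,0,0],-1]]'
python3 - <<'E'
from up import *
im=bot.capture("scene");cv2.imwrite("pics/fold2.png",im)
for l,st,ce in comps(im):
    if 240<st[0]<277 and st[1]>140: print(st,ce)
p=bot.camera_params("scene")
print(proj(p,[[577.5,-103,182],[569.6-4,-136.7-18,182],[580.3,-91,182]]))
E
```

```text
time: 28.48
tool_pos: [577.8, -116.7, 181.4]
tcp_rot: [3.137, 0.0, 1.354]
contact_force: [2.0, -0.6, 6.9]
grip_width: 0.4
finger_force: 3.4
[253 173  15  10  54] [260.48148148 177.81481481]
[[264.1905437  179.23457117]
 [254.13054692 172.13551866]
 [266.58785766 180.9382169 ]]
```

```bash
python3 -c "
import cv2
cv2.imwrite('pics/fold2c.png',cv2.resize(cv2.imread('pics/fold2.png')[145:205,225:305],(800,600),interpolation=2))"
```

```text
(no output)
```

View pics/fold2c.png

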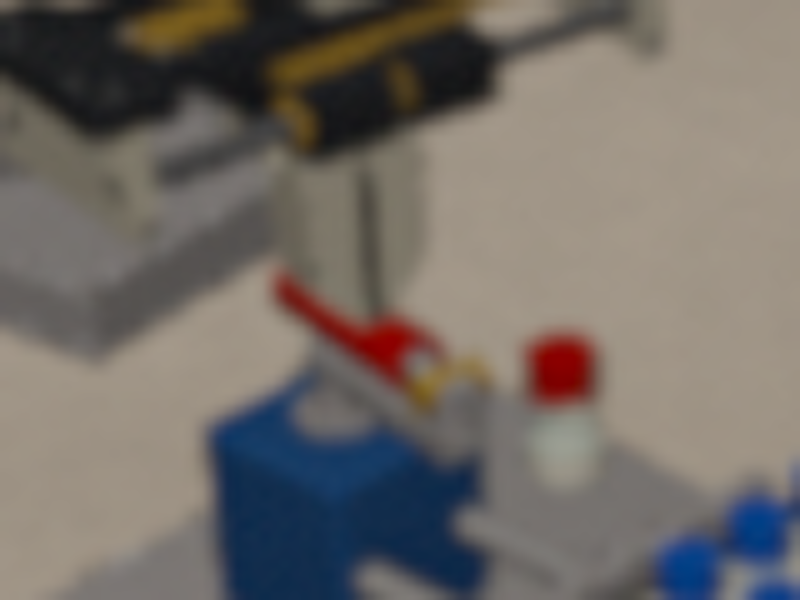

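The handle lies flat: its end is at (280,280) and the pivot at (440,390) in the crop, and the fingers meet it at its original folded height. Retreat upward and verify.

```bash
python3 -m pendant '[[[0,0,0.2],[0,0,0],-1],[[0,0,0.4],[0,0,0],-1],[[0,0,0.5],[0,0,0],-1],[[0,0,0.5],[0,0,0],-1],[[0,0,0.5],[0,0,0],-1],[[0,0,0.5],[0,0,0],-1],[[0,0,0.5],[0,0,0],-1],[[-0.3,-0.5,0.5],[0,0,0],-1],[[-0.3,-0.5,0.5],[0,0,0],-1],[[-0.3,-0.5,0],[0,0,0],-1]]'
python3 - <<'E'
from up import *
for k in range(3): bot.capture("top")
for n in("wrist","scene"):
    im=bot.capture(n);p=bot.camera_params(n);print(n);red(p,im) if n=="wrist" else [print(st,ce) for l,st,ce in comps(im) if st[1]>140]
p=bot.camera_params("scene");u=np.array([.229,.973]);A=np.array([569.6,-136.7])
print(proj(p,[np.r_[A-18*u,182],np.r_[A+46*u,182]]))
E
python3 bar.py
```

```text
time: 29.37
tool_pos: [550.1, -161.7, 306.1]
tcp_rot: [3.137, 0.001, 1.355]
contact_force: [0.0, -0.6, 0.8]
grip_width: 0.4
finger_force: 0.0
wrist
[ 328  116   21   72 1440] [[578.6, -90.3, 182.0], [564.4, -154.1, 182.0], [571.8, -121.0, 182.0]] -1.7900013571800366
[246 166  21  21 339] [[482.8, -130.4, 182.0], [502.4, -123.1, 182.0], [492.6, -126.8, 182.0]] 0.35841524103321415
scene
[253 171  15  12  85] [259.6        176.21176471]
[278 179   6   6  36] [280.5 181.5]
[[254.27999626 172.16867839]
 [266.38541522 180.8115535 ]]
cap 58.5 144.1
cap 30.9 176.0
cap 3.6 176.4
cap 2.5 145.1
cap -25.3 145.0
cap -52.7 177.2
cap -52.7 145.7
29.6667 [ 549.7 -160.5  302.4] [-0.1 -0.3 -0.8] 0.5606503178216237
phi -8.55161507355981 r 31.02785184833849 Frad 0.31839182610458683 Ftan resist 0.11388315348982621
```

The arm angle reads 1.352 rad, against 1.354 while clamped, so the clamping held. The rack is unmoved and the gripper is clear of everything. Handing in.

```bash
python3 -c "
from plant import bot
print(bot.close_job())"
```

```text
the job is handed in; nothing more can be done
None
```

The job is handed in: the rack is square against the fence at an estimated 26–30 N of clamping, inferred from the crank force at the handle; the handle is folded flat and the gripper is clear, but no verdict came back.

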